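# Push the canister back into its row

## Robot

A 6-joint arm with a two-finger parallel gripper is mounted at the origin on the work surface. World frame = base frame: x ahead of the robot, y to its left, z up, the work surface at z = 0. Lengths are in m, angles in degrees, forces in N, time in s.
With the tool pointing down it reaches from about 0.35 to 0.875 m from the base axis. Payload 4.2 kg.
Tool frame: the origin (TCP) lies on the centre line of the jaws, within the pads' length; the fingertips stand tip_reach ahead of it and the grasp point (between the pads) is the TCP (tip_reach is the distance from the TCP to the fingertips, in m); z points along the fingers, y is the line along which they close (so a half turn about z gives the same grasp; the last joint's range is limited). The gripper opens to 87 mm and grips with 3 to 60 N. Pads are 19 mm wide; open, the fingers measure 117 mm over their backs; the gripper's body (75 mm by 190 mm) begins 51 mm behind the grasp point.
Start: joints at [-60.527, 22.042, 0.453, 0, -68.411, -14.817], TCP at [0.158, -0.605, 0.205] pointing down, gripper open.
Joint ranges: [-179.83, 179.83], [-69.29, 118.12], [-61.27, 80.66], [-181.25, 117.63], [-171.15, -9.14], [-177.46, 177.46]. Speed limits (degrees/s): [159.86, 159.86, 180, 180, 180, 180].

## Interface

Orientations are given as a 3x3 rotation matrix whose columns are the frame's x, y, z axes.
In Python, from station import sense, capture, finish_job, tip_reach gives the robot as it stands.
- The arm moves only by the tool arm_command, never from a script. Its argument "deltas" is a list of rows, each a list of 7 numbers: the turn, a rotation vector about the tool's x, y, z in rad, then the shift along the tool's x, y, z in cm, then the closure, from -1 (fully open) to 1 (shut), so that 0 is half open. In form: [[rx, ry, rz, dx, dy, dz, hand], ...]. A call has 1 to 8 rows; each row is the pose to reach, as a shift and turn from the pose commanded when the call began, along the tool's axes at that moment; what a row does not reach only later rows make up. A row lasts 1/12 s, in which the tool goes at most 41.7 mm and 7.16 degrees, less where a joint would pass 70% of its speed; a pose out of reach is approached as far as the arm can. A call with a gripper value outside its range is refused whole. The fingers move at their own pace and stop on an object; the grip force is fixed at half the most. Time passes only in rows, so rows that repeat a pose let the fingers close. It gives the time, the measured TCP pose, the force, the opening and the grip force at its end, in the units of the state.
- sense(): the state, without advancing time (a new reading comes with each control period).
- capture(name): name is "scene" or "top" or "wrist"; returns a dict with "pixels" (480x640x3 uint8, blue, green, red), "fovy" (degrees; the focal length in pixels is half the picture's height over the tangent of half this angle, whatever the lens; pixels are square), "cx", "cy" (the principal point, pixels), "rvec" (rotation vector, rad) and "tvec" (3), from world to camera coordinates, as OpenCV has them. Camera axes: x right, y down, z forward; pixel columns grow to the right and rows downward; lengths in m; the calibration is good to about 2 mm. The wrist camera is an equidistant fisheye: a pixel r from the principal point sees the ray r / f radians off the axis. A picture is of the moment at which its call begins. There is no depth.
- finish_job(): hands the job in; it is judged then, once.
The state is a dict: "time_s": time; "joints": joint angles; "joint_velocities": joint speeds; "effort": joint torques, N m; "tcp_pos": TCP position; "ee_rot": TCP orientation; "wrist_force": force on the tool from outside, world axes, zero at the start; "moment": the same for the moment, N m; "gripper_width": opening from 0.0 (shut) to 1.0 (fully open); "gripper_force": force on a finger pad.
Only numpy, scipy, OpenCV 4.12 (cv2) and the standard library are available. Lean on these libraries where they do the work, as an engineer would, in place of code of your own. Each camera call takes 0.05 s, during which the arm holds its last target. There are 200 camera calls.

## Task

One of the three square steel canisters has been left standing out on the worktop, askew in front of the other two. Push it along the worktop, without lifting or tipping it, into the gap between the other two until its back stands flat against the low black upstand, in line with them. Leave the other two canisters and everything else where they are, and finish with the hand clear.

Things in the scene. Friction and masses are not known exactly. Their poses are not given: they have to be found in the camera images.
- canister_out: Square brushed-steel storage canister, 90 x 90 mm footprint, 72 mm tall, flat lid, small blank paper label. Origin: centre of its underside; z up, x and y square to its faces. This is the one standing out in front; free-standing, 0.4 to 0.9 kg, slides when pushed low down. At yaw 0 its x axis points away from the robot; it starts turned up to about 0.45 rad from the upstand's direction.
- canister_tall: Square brushed-steel storage canister, 90 x 90 mm footprint, 85 mm tall, flat lid, small blank paper label. Origin: centre of its underside; z up, x and y square to its faces. Stands in the row with its back about 1 mm from the upstand, at one end of the gap (either end); about 0.7 kg, loose, to be left alone.
- canister_short: Square brushed-steel storage canister, 90 x 90 mm footprint, 58 mm tall, flat lid, small blank paper label. Origin: centre of its underside; z up, x and y square to its faces. Stands in the row with its back about 1 mm from the upstand, at the other end of the gap; about 0.5 kg, loose, to be left alone. The gap between the facing sides of the two is 116 to 126 mm, so about 13 to 18 mm is spare each side of the third canister, whose place is midway between them.
- upstand: Low black stone upstand fixed to the worktop behind the row: 500 mm long (its y), 20 mm thick (its x), 36 mm tall. Origin: centre of its underside; its x axis points away from the robot, square to its faces, so its near face is at its x = -10 mm and a canister standing against it has its centre at its x = -55 mm. It does not move when pushed against.
- salt_pot: Small round white salt pot, 36 mm across, 55 mm tall, standing in front of one row canister, its middle about 125 mm in front of the upstand's middle and 105 to 130 mm sideways from the upstand's middle. Origin: centre of its underside. Leave alone.
- pepper_pot: Small round dark wooden pepper pot, 36 mm across, 55 mm tall, standing like the salt pot but in front of the other row canister. Origin: centre of its underside. Leave alone.
- mug: White mug, 80 mm across, 92 mm tall, well off to the left. Origin: centre of its underside. Leave alone.
- bowl: Blue bowl, 130 mm across, 55 mm tall, off to the right. Origin: centre of its underside. Leave alone.
- oil_bottle: Green glass oil bottle, 64 mm across, 200 mm tall, off to the left beyond the mug. Origin: centre of its underside. Leave alone.
- spoon: Wooden spoon, 160 mm long, lying flat off to the right beyond the bowl; origin about its middle. Leave alone.
Not all that is in view belongs to the job. What is shaped like the canister_out but brown or turquoise is not meant.

How it is judged:
By the outcome, as a careful person would: the job done as asked, in the order asked, and still so for the second after the job is handed in, with the robot touching nothing.
It also fails if it takes over 64 s, if anything falls off the work surface, if the arm or the gripper's body presses on something with over 40 N, if the wrist force passes 120 N, or if a joint passes its speed limit or range.

## Working session

There is one attempt and no reset: what is moved stays moved. The work goes in short steps, Python scripts to look and compute and a tool call to move; the robot and the scene stay as the last step left them, time stands still between calls to the robot, and variables do not carry over. Pictures are saved under pics/ and viewed, at most 10 in all, crops included, and the job is handed in when it is done.

Besides the shell and the picture viewer there is one more tool, called after ">>>" by a JSON object that holds its "api" and its "payload". arm_command: Moves the arm, as the interface text tells. Its arguments: {"type":"object","properties":{"deltas":{"type":"array"}},"required":["deltas"]}

```bash
mkdir -p pics; ls
cat > h.py <<'E'
import numpy as np, cv2
from station import sense, capture, finish_job, tip_reach
def cam(c):
    f=240/np.tan(np.radians(c['fovy'])/2)
    K=np.array([[f,0,c['cx']],[0,f,c['cy']],[0,0,1]]); R=cv2.Rodrigues(np.array(c['rvec'],float))[0]
    return K,R,np.array(c['tvec'],float).ravel()
def toworld(c,uv,z):
    K,R,t=cam(c); uv=np.atleast_2d(uv).astype(float)
    d=np.c_[uv,np.ones(len(uv))]@np.linalg.inv(K).T@R; o=-R.T@t
    return o+d*((z-o[2])/d[:,2])[:,None]
def proj(c,p):
    K,R,t=cam(c); q=(np.atleast_2d(p)@R.T+t)@K.T; return q[:,:2]/q[:,2:]
E
python3 - <<'E'
from h import *
for n in ("top","scene"):
    c=capture(n); cv2.imwrite(f'pics/{n}0.png',c['pixels']); K,R,t=cam(c); print(n,c['fovy'],-R.T@t)
    np.save(f'{n}0.npy',c,allow_pickle=True)
s=sense(); print(s['tcp_pos'],s['ee_rot'],tip_reach,s['wrist_force'],s['time_s'])
E
```

```text
pics
top 43.79841923743296 [0.33537642 0.021552   1.28261925]
scene 56.32543835556981 [1.06411785 0.36062664 0.83477739]
[ 0.15801358 -0.60411248  0.20447969] [[-9.67502461e-01 -2.52860954e-01 -5.71354789e-04]
 [-2.52861584e-01  9.67500718e-01  1.83853699e-03]
 [ 8.78919520e-05  1.92326274e-03 -9.99998147e-01]] 0.019 [-0.202566   -0.20424067 -0.05374566] 0.1
```

View pics/top0.png

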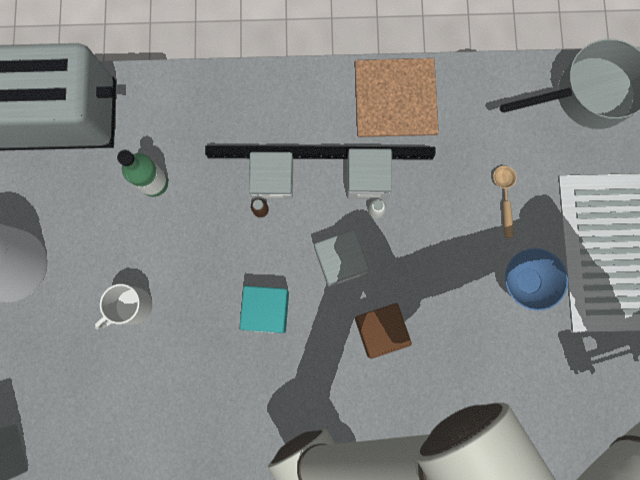

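View pics/scene0.png

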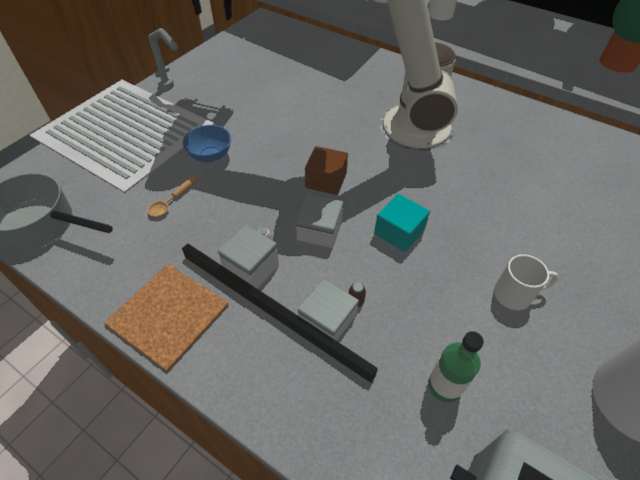

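The top view shows the upstand from about (206,151) to (436,153), the row canisters at (271,174) and (369,172), and the canister that is out at about (340,257), in the arm's shadow. The brown and turquoise decoys stand nearer the robot. I'll look closer.

Run:
```python
import cv2
a=cv2.imread('pics/top0.png')[135:315,200:440]; a=cv2.convertScaleAbs(a,alpha=1.3,beta=10)
cv2.imwrite('pics/crop0.png',cv2.resize(a,None,fx=3.3,fy=3.3,interpolation=cv2.INTER_CUBIC))
```

```text
(no output)
```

View pics/crop0.png

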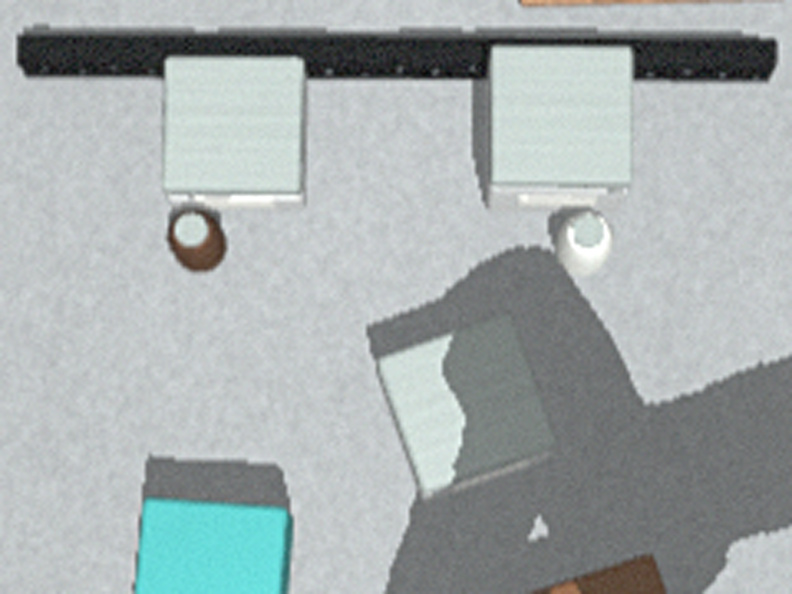

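Run:
```python
from h import *
c=np.load('top0.npy',allow_pickle=True).item()
def W(p,z): return toworld(c,np.array(p)/3.3+[200,135],z)[:,:2]
for n,p,z in (("left",[(164,57),(304,57),(302,192),(164,192)],.058),("right",[(491,46),(632,46),(632,187),(491,186)],.085),("out",[(378,360),(512,313),(553,440),(424,497)],.072),
 ("upbase",[(25,76),(772,82)],0),("uptopfar",[(18,33),(776,40)],.036),("pepper",[(190,229)],.055),("salt",[(588,231)],.055)):
    w=W(p,z); print(n,w.round(4).tolist(),'mean',w.mean(0).round(4))
    if len(w)==4:
        s=np.linalg.norm(np.roll(w,-1,0)-w,axis=1); d=w[0]-w[3]+w[1]-w[2]; e=w[0]-w[1]+w[3]-w[2]; print(s.round(4),'yaw',np.degrees([np.arctan2(d[1],d[0]),np.arctan2(-e[0],e[1])]).round(1))
    if len(w)==2: e=w[0]-w[1];print('yaw',np.degrees(np.arctan2(-e[0],e[1])))
```

```text
left [[0.7234, 0.1736], [0.721, 0.0833], [0.6318, 0.0859], [0.634, 0.174]] mean [0.6776 0.1292]
[0.0904 0.0893 0.0881 0.0893] yaw [-1.  -1.4]
right [[0.7167, -0.0362], [0.7144, -0.1249], [0.6234, -0.1212], [0.6262, -0.0334]] mean [ 0.6702 -0.0789]
[0.0888 0.0912 0.0878 0.0906] yaw [-2.1 -1.7]
out [[0.5202, 0.0395], [0.5478, -0.0446], [0.4677, -0.0674], [0.4343, 0.0131]] mean [ 0.4925 -0.0149]
[0.0886 0.0833 0.0871 0.0898] yaw [16.5 20.3]
upbase [[0.7308, 0.2748], [0.7138, -0.2283]] mean [0.7223 0.0233]
yaw -1.9347688544323622
uptopfar [[0.7492, 0.2725], [0.7316, -0.2254]] mean [0.7404 0.0236]
yaw -2.021057696193929
pepper [[0.6101, 0.1579]] mean [0.6101 0.1579]
salt [[0.6026, -0.0956]] mean [ 0.6026 -0.0956]
```

```bash
cat >> h.py <<'E'
from scipy.spatial.transform import Rotation as Ro
def pose(h):  # tool down, tool x at heading h deg
    a=np.radians(h); x=np.array([np.cos(a),np.sin(a),0]); z=np.array([0,0,-1.]); return np.c_[x,np.cross(z,x),z]
def delta(*targets):  # (x,y,z,heading) -> tool-frame rows from the present pose
    s=sense(); R=np.array(s['ee_rot']); p=np.array(s['tcp_pos'])
    h=np.degrees(np.arctan2(R[1,0],R[0,0])); print('now',p.round(4),'head',h.round(2),'F',np.round(s['wrist_force'],1),'t',s['time_s'])
    for t in targets:
        rv=Ro.from_matrix(R.T@pose(t[3])).as_rotvec(); d=R.T@(np.array(t[:3])-p)*100
        print(rv.round(3).tolist(),d.round(2).tolist())
E
python3 -c "
from h import *
delta((.513,-.108,.2,-71))"
```

```text
now [ 0.158  -0.6041  0.2045] head -165.35 F [-0.2 -0.2 -0.1] t 0.1
[0.002, 0.002, -1.647] [-46.89, 39.02, 0.52]
```

>>> {"api": "arm_command", "payload": {"deltas": [[0,0,-0.1,-3,2.5,0,0.1],[0,0,-0.2,-6,5,0,0.1],[0,0,-0.3,-9,7.5,0,0.1],[0,0,-0.4,-12,10,0,0.1],[0,0,-0.5,-15,12.5,0,0.1],[0,0,-0.6,-18,15,0,0.1],[0,0,-0.7,-21,17.5,0,0.1],[0,0,-0.8,-24,20,0,0.1]]}}

```text
time_s: 0.77
tcp_pos: [0.3402, -0.3485, 0.2052]
ee_rot: [[-0.488, -0.873, -0.0], [-0.873, 0.488, 0.0], [-0.0, 0.0, -1.0]]
wrist_force: [0.3, -0.7, -0.3]
gripper_width: 0.499
gripper_force: 0.0
```

```bash
python3 -c "
from h import *
delta((.513,-.108,.2,-71)); print(sense()['joints'],sense()['gripper_width'])"
```

```text
now [ 0.3402 -0.3485  0.2052] head -119.24 F [ 0.3 -0.7 -0.3] t 0.7667
[0.0, 0.0, -0.842] [-29.43, -3.33, 0.53]
[-2.65494159e+01  8.54166518e+00 -1.82936777e+01 -1.38835022e-02
 -6.31912823e+01 -2.68176397e+00] 0.4991039676319136
```

>>> {"api": "arm_command", "payload": {"deltas": [[0,0,-0.11,-3.7,-0.4,0,0.1],[0,0,-0.22,-7.4,-0.8,0,0.1],[0,0,-0.33,-11,-1.2,0,0.1],[0,0,-0.44,-14.7,-1.7,0,0.1],[0,0,-0.55,-18.4,-2.1,0,0.1],[0,0,-0.66,-22,-2.5,0,0.1],[0,0,-0.76,-25.7,-2.9,0.2,0.1],[0,0,-0.84,-29.4,-3.3,0.5,0.1]]}}

```text
time_s: 1.43
tcp_pos: [0.5139, -0.109, 0.2005]
ee_rot: [[0.324, -0.946, 0.0], [-0.946, -0.324, 0.0], [-0.0, -0.0, -1.0]]
wrist_force: [1.4, -1.4, -0.4]
gripper_width: 0.447
gripper_force: 0.0
```

Run:
```python
from h import *
delta((.513,-.108,.047,-71)); print(sense()['joints'],sense()['gripper_width'])
c=capture('top'); a=c['pixels']; cv2.imwrite('pics/top1.png',a); np.save('top1.npy',c,allow_pickle=True)
a=cv2.convertScaleAbs(a[135:375,200:440],alpha=1.3,beta=10)
cv2.imwrite('pics/crop1.png',cv2.resize(a,None,fx=2.5,fy=2.5,interpolation=cv2.INTER_CUBIC))
```

```text
now [ 0.5139 -0.109   0.2005] head -71.1 F [ 1.4 -1.4 -0.4] t 1.4333
[-0.0, 0.0, -0.002] [-0.13, 0.06, 15.35]
[ 5.72651813e+00  1.25543240e+01 -1.39057892e+01 -4.21320966e-03
 -6.35261143e+01  1.31767074e+01] 0.4472186826530249
```

View pics/crop1.png

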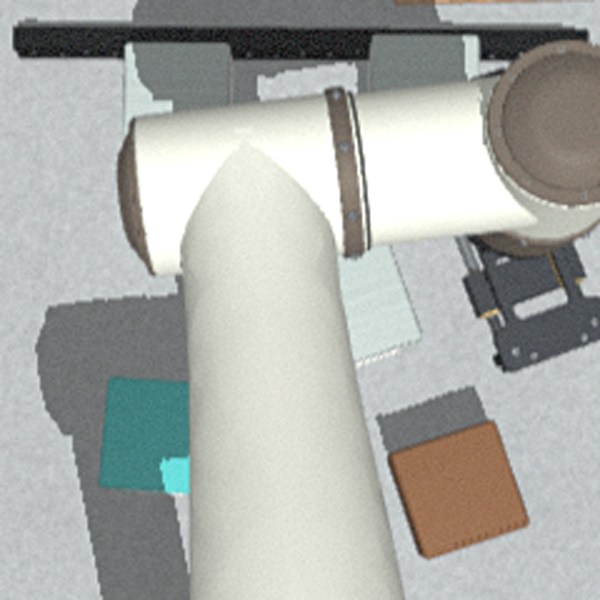

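The arm hides much of the row. The canister's right edge and its near-right corner, at about crop (420,333), are visible and match the first estimate. The gripper hangs clear to the right, so I'll descend.

>>> {"api": "arm_command", "payload": {"deltas": [[0,0,0,0,0,3,0.1],[0,0,0,0,0,6,0.1],[0,0,0,0,0,9,0.1],[0,0,0,0,0,12,0.1],[0,0,0,0,0,14,0.1],[0,0,0,0,0,15.3,0.1],[0,0,0,-1,0,15.3,0.1],[0,0,0,-2,0,15.3,0.1]]}}

```text
time_s: 2.15
tcp_pos: [0.5061, -0.0917, 0.0467]
ee_rot: [[0.318, -0.948, -0.002], [-0.948, -0.318, -0.0], [-0.0, 0.002, -1.0]]
wrist_force: [0.5, 0.1, 0.1]
gripper_width: 0.452
gripper_force: 0.0
```

>>> {"api": "arm_command", "payload": {"deltas": [[0,0,0,-0.2,0,0,0.1],[0,0,0,-0.4,0,0,0.1],[0,0,0,-0.6,0,0,0.1],[0,0,0,-0.8,0,0,0.1],[0,0,0,-1,0,0,0.1],[0,0,0,-1.2,0,0,0.1],[0,0,0,-1.3,0,0,0.1],[0,0,0,-1.4,0,0,0.1]]}}

```text
time_s: 2.82
tcp_pos: [0.5024, -0.0785, 0.0475]
ee_rot: [[0.319, -0.948, 0.0], [-0.948, -0.319, 0.0], [0.0, -0.0, -1.0]]
wrist_force: [1.6, 0.2, -0.2]
gripper_width: 0.451
gripper_force: 0.0
```

```bash
python3 -c "
from h import *
delta((.513,-.108,.047,-71)); print(sense()['gripper_width'],sense()['moment'])"
```

```text
now [ 0.5024 -0.0785  0.0475] head -71.38 F [ 1.6  0.2 -0.2] t 2.8167
[-0.0, -0.0, -0.007] [3.13, -0.06, 0.05]
0.4510861249459213 [-0.02657741  0.10117173  0.00275956]
```

>>> {"api": "arm_command", "payload": {"deltas": [[0,0,0,-0.1,0,0,0.1],[0,0,0,-0.2,0,0,0.1],[0,0,0,-0.3,0,0,0.1],[0,0,0,-0.4,0,0,0.1],[0,0,0,-0.5,0,0,0.1],[0,0,0,-0.6,0,0,0.1],[0,0,0,-0.7,0,0,0.1],[0,0,0,-0.8,0,0,0.1]]}}

```text
time_s: 3.48
tcp_pos: [0.5003, -0.0712, 0.0476]
ee_rot: [[0.319, -0.948, 0.001], [-0.948, -0.319, -0.001], [0.001, -0.001, -1.0]]
wrist_force: [1.5, -3.2, 0.2]
gripper_width: 0.455
gripper_force: 1.6
```

```bash
cat >> h.py <<'E'
def arc(P,turn,n=8):  # turn the present tool pose about world point P
    s=sense(); R=np.array(s['ee_rot']); p=np.array(s['tcp_pos']); h=np.degrees(np.arctan2(R[1,0],R[0,0])); P=np.r_[P,p[2]]
    T=[]
    for k in range(1,n+1):
        a=turn*k/n; q=P+Ro.from_euler('z',a,degrees=True).apply(p-P); T.append((q[0],q[1],.047,h+a))
    delta(*T)
E
python3 -c "
from h import *
arc((.6157,.0265),-20.6,16); print(sense()['moment'])"
```

```text
now [ 0.5003 -0.0712  0.0476] head -71.37 F [ 1.5 -3.2  0.2] t 3.4833
[-0.001, -0.001, 0.022] [-0.32, 0.12, 0.06]
[-0.001, -0.001, 0.045] [-0.64, 0.24, 0.06]
[-0.001, -0.001, 0.067] [-0.96, 0.34, 0.06]
[-0.001, -0.001, 0.09] [-1.28, 0.44, 0.06]
[-0.001, -0.001, 0.112] [-1.61, 0.54, 0.06]
[-0.001, -0.001, 0.135] [-1.94, 0.62, 0.06]
[-0.001, -0.001, 0.157] [-2.27, 0.7, 0.06]
[-0.001, -0.001, 0.18] [-2.6, 0.77, 0.06]
[-0.001, -0.001, 0.202] [-2.94, 0.83, 0.06]
[-0.001, -0.001, 0.225] [-3.27, 0.89, 0.06]
[-0.001, -0.001, 0.247] [-3.61, 0.94, 0.06]
[-0.001, -0.001, 0.27] [-3.95, 0.98, 0.06]
[-0.001, -0.001, 0.292] [-4.28, 1.01, 0.06]
[-0.001, -0.001, 0.315] [-4.62, 1.03, 0.06]
[-0.001, -0.001, 0.337] [-4.96, 1.05, 0.06]
[-0.001, -0.001, 0.36] [-5.3, 1.06, 0.06]
[-0.91894195 -0.33162655 -0.09149493]
```

>>> {"api": "arm_command", "payload": {"deltas": [[0,0,0.022,-0.32,0.12,0.03,0.1],[0,0,0.045,-0.64,0.24,0.05,0.1],[0,0,0.067,-0.96,0.34,0.05,0.1],[0,0,0.09,-1.28,0.44,0.05,0.1],[0,0,0.112,-1.61,0.54,0.05,0.1],[0,0,0.135,-1.94,0.62,0.05,0.1],[0,0,0.157,-2.27,0.7,0.05,0.1],[0,0,0.18,-2.6,0.77,0.05,0.1]]}}

```text
time_s: 4.15
tcp_pos: [0.4842, -0.0495, 0.0474]
ee_rot: [[0.144, -0.99, -0.0], [-0.99, -0.144, -0.001], [0.001, 0.0, -1.0]]
wrist_force: [-0.6, -4.8, 1.6]
gripper_width: 0.454
gripper_force: 2.3
```

Run:
```python
from h import *
h=np.degrees(np.arctan2(*np.array(sense()['ee_rot'])[[1,0],0])); arc((.6157,.0265),-92-h,8); print(sense()['moment'])
c=capture('top'); a=c['pixels']; np.save('top2.npy',c,allow_pickle=True); b=capture('scene'); np.save('scene2.npy',b,allow_pickle=True)
cv2.imwrite('pics/both2.png',np.hstack([cv2.resize(cv2.convertScaleAbs(x,alpha=1.3,beta=10),None,fx=2.0,fy=2.0,interpolation=cv2.INTER_CUBIC) for x in (a[135:335,220:400],b['pixels'][150:350,210:420])]))
```

```text
now [ 0.4842 -0.0495  0.0474] head -81.73 F [-0.6 -4.8  1.6] t 4.15
[0.0, -0.001, 0.022] [-0.32, 0.12, 0.04]
[0.0, -0.001, 0.045] [-0.64, 0.24, 0.04]
[0.0, -0.001, 0.067] [-0.96, 0.35, 0.04]
[0.0, -0.001, 0.09] [-1.29, 0.45, 0.04]
[0.0, -0.001, 0.112] [-1.61, 0.54, 0.04]
[0.0, -0.001, 0.134] [-1.94, 0.63, 0.04]
[0.0, -0.001, 0.157] [-2.27, 0.71, 0.04]
[0.0, -0.001, 0.179] [-2.61, 0.78, 0.04]
[-1.2940859   0.09766594  0.03957971]
```

View pics/both2.png

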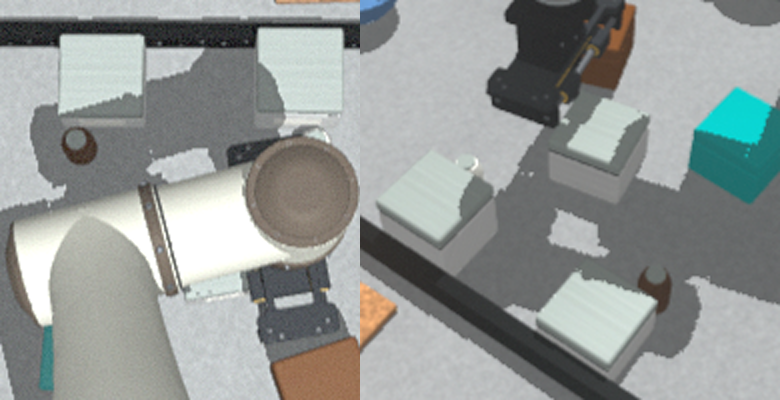

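The canister is turning with the fingers: in the scene half of the picture it sits at about (600,140), flush with the gripper and clear of both the pots and the turquoise block. I'll continue the arc.

>>> {"api": "arm_command", "payload": {"deltas": [[0,0,0.022,-0.32,0.12,0.03,0.1],[0,0,0.045,-0.64,0.24,0.03,0.1],[0,0,0.067,-0.96,0.35,0.03,0.1],[0,0,0.09,-1.29,0.45,0.03,0.1],[0,0,0.112,-1.61,0.54,0.03,0.1],[0,0,0.134,-1.94,0.63,0.03,0.1],[0,0,0.157,-2.27,0.71,0.03,0.1],[0,0,0.179,-2.61,0.78,0.03,0.1]]}}

```text
time_s: 4.92
tcp_pos: [0.4724, -0.0252, 0.0472]
ee_rot: [[-0.034, -0.999, -0.001], [-0.999, 0.034, -0.002], [0.002, 0.001, -1.0]]
wrist_force: [-0.1, -7.6, 3.8]
gripper_width: 0.453
gripper_force: 3.4
```

Run:
```python
from h import *
delta((.4738,-.075,.047,-92),(.474,-.075,.2,-92)); print(sense()['joints'])
```

```text
now [ 0.4724 -0.0252  0.0472] head -91.95 F [-0.1 -7.6  3.8] t 4.9167
[0.001, -0.002, 0.001] [4.97, -0.31, 0.03]
[0.001, -0.002, 0.001] [5.0, -0.31, -15.27]
[ 16.74431587  18.36336756 -32.29764753   0.12479055 -39.43003158
 -18.78611572]
```

>>> {"api": "arm_command", "payload": {"deltas": [[0,0,0,1.5,0,0,0.1],[0,0,0,3,0,0,0.1],[0,0,0,4,0,0,0.1],[0,0,0,4,0,-3,0.1],[0,0,0,4,0,-6,0.1],[0,0,0,4,0,-9,0.1],[0,0,0,4,0,-12,0.1],[0,0,0,4,0,-15,0.1]]}}

```text
time_s: 5.58
tcp_pos: [0.4711, -0.0641, 0.198]
ee_rot: [[-0.034, -0.999, -0.0], [-0.999, 0.034, 0.001], [-0.001, 0.0, -1.0]]
wrist_force: [0.8, 0.2, -0.2]
gripper_width: 0.451
gripper_force: 0.0
```

Run:
```python
from h import *
delta((.385,.034,.2,-2)); print(sense()['joints'])
```

```text
now [ 0.4711 -0.0641  0.198 ] head -91.94 F [ 0.8  0.2 -0.2] t 5.5833
[-0.0, 0.0, -1.57] [-9.52, 8.94, -0.19]
[ 1.18666814e+01  7.71194635e+00 -2.03938497e+01 -3.36882876e-02
 -6.18890343e+01 -1.37927765e+01]
```

>>> {"api": "arm_command", "payload": {"deltas": [[0,0,-0.1,-1,1.5,0,0.1],[0,0,-0.2,-2,3,0,0.1],[0,0,-0.3,-3,4.5,0,0.1],[0,0,-0.4,-4,6,0,0.1],[0,0,-0.5,-5,7.5,0,0.1],[0,0,-0.6,-6,8.9,0,0.1],[0,0,-0.7,-7,8.9,0,0.1],[0,0,-0.8,-8,8.9,0,0.1]]}}

```text
time_s: 6.25
tcp_pos: [0.3844, 0.0193, 0.1968]
ee_rot: [[0.697, -0.717, 0.001], [-0.717, -0.697, 0.001], [-0.0, -0.001, -1.0]]
wrist_force: [0.3, 0.5, -0.4]
gripper_width: 0.452
gripper_force: 0.0
```

Run:
```python
from h import *
delta((.385,.034,.2,-2)); print(sense()['joints'])
```

```text
now [0.3844 0.0193 0.1968] head -45.79 F [ 0.3  0.5 -0.4] t 6.25
[-0.001, -0.0, -0.764] [-1.01, -1.06, -0.32]
[ 2.73797180e+01 -1.90527576e+00 -3.09423369e+01 -3.57951640e-02
 -6.09083138e+01  1.68507514e+01]
```

>>> {"api": "arm_command", "payload": {"deltas": [[0,0,-0.1,-0.2,-0.2,0,0.1],[0,0,-0.2,-0.4,-0.4,0,0.1],[0,0,-0.3,-0.6,-0.6,0,0.1],[0,0,-0.4,-0.8,-0.8,-0.3,0.1],[0,0,-0.5,-1,-1,-0.3,0.1],[0,0,-0.6,-1,-1,-0.3,0.1],[0,0,-0.7,-1,-1,-0.3,0.1],[0,0,-0.764,-1,-1,-0.3,0.1]]}}

```text
time_s: 6.92
tcp_pos: [0.3853, 0.0332, 0.1995]
ee_rot: [[0.999, -0.036, -0.0], [-0.036, -0.999, 0.0], [-0.0, -0.0, -1.0]]
wrist_force: [-0.8, -0.5, 0.7]
gripper_width: 0.448
gripper_force: 0.0
```

Run:
```python
from h import *
delta((.385,.034,.047,-2)); print(sense()['joints'])
c=capture('top'); a=c['pixels']; np.save('top3.npy',c,allow_pickle=True); b=capture('scene'); np.save('scene3.npy',b,allow_pickle=True)
cv2.imwrite('pics/both3.png',np.hstack([cv2.resize(cv2.convertScaleAbs(x,alpha=1.3,beta=10),None,fx=f,fy=f,interpolation=cv2.INTER_CUBIC) for x,f in ((a[135:335,220:400],2),(b['pixels'][180:280,280:380],4))]))
```

```text
now [0.3853 0.0332 0.1995] head -2.06 F [-0.8 -0.5  0.7] t 6.9167
[-0.0, 0.0, -0.001] [-0.03, -0.08, 15.25]
[ 2.92938181e+01 -1.82189366e+00 -3.04411998e+01 -3.57269482e-02
 -6.13783052e+01  5.86611918e+01]
```

View pics/both3.png

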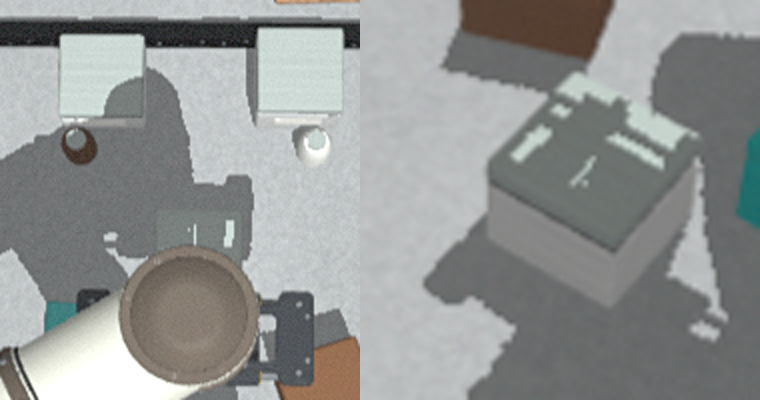

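Run:
```python
from h import *
b=np.load('scene3.npy',allow_pickle=True).item(); c=np.load('top3.npy',allow_pickle=True).item()
w=toworld(b,(np.array([(575,72),(488,180),(620,248),(697,135)])-[360,0])/4.+[280,180],.072)[:,:2]
print(w.round(4).tolist(),w.mean(0)); d=w-np.roll(w,-1,0); print(np.degrees(np.arctan2(d[:,1],d[:,0])).round(1))
print(toworld(c,np.array([(157,210),(241,209)])/2+[220,135],.072).round(4))
```

```text
[[0.4463, -0.0064], [0.5421, -0.0022], [0.5415, 0.0834], [0.4486, 0.0769]] [0.4946171  0.03792549]
[-177.5  -89.6    4.    88.4]
[[ 0.5295  0.0723  0.072 ]
 [ 0.5284 -0.014   0.072 ]]
```

In the top half, the canister's far lid edge runs from about (157,210) to (241,209), so it is nearly square and lines up with the gap. I'll descend behind it and push.

>>> {"api": "arm_command", "payload": {"deltas": [[0,0,0,0,0,3,0.1],[0,0,0,0,0,6,0.1],[0,0,0,0,-0.1,9,0.1],[0,0,0,0,-0.15,12,0.1],[0,0,0,0,-0.15,14,0.1],[0,0,0,0,-0.15,15.2,0.1],[0,0,0,1,-0.15,15.2,0.1],[0,0,0,2,-0.15,15.2,0.1]]}}

```text
time_s: 7.68
tcp_pos: [0.4062, 0.0337, 0.0476]
ee_rot: [[0.999, -0.041, -0.001], [-0.041, -0.999, -0.001], [-0.001, 0.001, -1.0]]
wrist_force: [0.5, -0.1, 0.3]
gripper_width: 0.448
gripper_force: 0.0
```

>>> {"api": "arm_command", "payload": {"deltas": [[0,0,0,0.5,0,0,0.1],[0,0,0,1,0,0,0.1],[0,0,0,1.5,0,0,0.1],[0,0,0,2,0,0,0.1],[0,0,0,2.4,0,0,0.1],[0,0,0,2.7,0,0,0.1],[0,0,0,3,0,0,0.1],[0,0,0,3.2,0,0,0.1]]}}

```text
time_s: 8.35
tcp_pos: [0.434, 0.0312, 0.0473]
ee_rot: [[0.999, -0.042, -0.007], [-0.042, -0.999, -0.002], [-0.007, 0.002, -1.0]]
wrist_force: [-7.5, 1.2, 6.2]
gripper_width: 0.449
gripper_force: 4.1
```

Run:
```python
from h import *
delta((.485,.0317,.047,-2),(.54,.0298,.047,-2),(.6,.0277,.047,-2)); print(sense()['moment'])
```

```text
now [0.434  0.0312 0.0473] head -2.4 F [-7.5  1.2  6.2] t 8.35
[0.002, 0.007, -0.007] [5.09, -0.26, -0.01]
[0.002, 0.007, -0.007] [10.59, -0.3, -0.05]
[0.002, 0.007, -0.007] [16.6, -0.34, -0.09]
[0.49382978 2.5545674  0.0849475 ]
```

>>> {"api": "arm_command", "payload": {"deltas": [[0,0,0,0.7,0,0,0.1],[0,0,-0.003,1.4,-0.05,0,0.1],[0,0,-0.005,2.1,-0.1,0,0.1],[0,0,-0.005,2.8,-0.1,0,0.1],[0,0,-0.005,3.5,-0.15,0,0.1],[0,0,-0.005,4.2,-0.15,0,0.1],[0,0,-0.005,4.9,-0.2,0,0.1],[0,0,-0.005,5.5,-0.2,0,0.1]]}}

```text
time_s: 9.02
tcp_pos: [0.4889, 0.0309, 0.0471]
ee_rot: [[0.999, -0.037, -0.008], [-0.037, -0.999, -0.002], [-0.008, 0.003, -1.0]]
wrist_force: [-6.5, 0.8, 5.1]
gripper_width: 0.452
gripper_force: 3.5
```

>>> {"api": "arm_command", "payload": {"deltas": [[0,0,0,0.7,0,0,0.1],[0,0,0,1.4,0,0,0.1],[0,0,0,2.1,0,0,0.1],[0,0,0,2.8,0,0,0.1],[0,0,0,3.5,0,0,0.1],[0,0,0,4.2,0,0,0.1],[0,0,0,4.7,0,0,0.1],[0,0,0,5,0,0,0.1]]}}

```text
time_s: 9.68
tcp_pos: [0.5396, 0.0294, 0.0471]
ee_rot: [[0.999, -0.037, -0.007], [-0.037, -0.999, -0.002], [-0.007, 0.002, -1.0]]
wrist_force: [-6.9, 0.8, 4.4]
gripper_width: 0.45
gripper_force: 3.6
```

Run:
```python
from h import *
delta((.58,.0284,.047,-2),(.61,.0273,.047,-2),(.622,.0269,.047,-2)); print(sense()['moment'])
c=capture('top'); a=c['pixels']; np.save('top4.npy',c,allow_pickle=True); b=capture('scene'); np.save('scene4.npy',b,allow_pickle=True)
cv2.imwrite('pics/both4.png',np.hstack([cv2.resize(cv2.convertScaleAbs(x,alpha=1.3,beta=10),None,fx=f,fy=f,interpolation=cv2.INTER_CUBIC) for x,f in ((a[135:335,220:400],2),(b['pixels'][200:350,210:360],400/150))]))
```

```text
now [0.5396 0.0294 0.0471] head -2.11 F [-6.9  0.8  4.4] t 9.6833
[0.002, 0.007, -0.002] [4.04, -0.05, -0.02]
[0.002, 0.007, -0.002] [7.04, -0.05, -0.04]
[0.002, 0.007, -0.002] [8.24, -0.05, -0.05]
[0.08696792 2.28182397 0.010305  ]
```

View pics/both4.png

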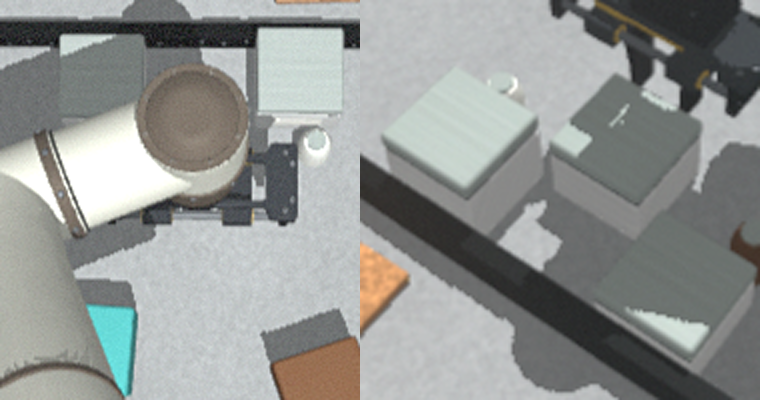

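The canister is entering the gap, square to the row, with both row canisters and the pots untouched. I'll check the centring numerically in the scene view, using the lid corners (617,73), (549,148), (633,208) and (703,127).

Run:
```python
from h import *
b=np.load('scene4.npy',allow_pickle=True).item()
x=np.array([np.cos(np.radians(-2)),np.sin(np.radians(-2))]); y=np.array([-x[1],x[0]])
for n,p,z in (("out",[(617,73),(549,148),(633,208),(703,127)],.072),("tall",[(463,67),(384,136),(462,194),(540,130)],.085),("short",[(676,212),(595,292),(689,360),(756,272)],.058)):
    w=toworld(b,(np.array(p)-[360,0])/(400/150)+[210,200],z)[:,:2]; m=w.mean(0)
    d=w-np.roll(w,-1,0); print(n,m.round(4),'row x,y',(m@x).round(4),(m@y).round(4),np.degrees(np.arctan2(d[:,1],d[:,0])).round(1))
```

```text
out [0.6052 0.0349] row x,y 0.6036 0.056 [179.6 -96.2  -1.8  85.3]
tall [ 0.6789 -0.0692] row x,y 0.6809 -0.0455 [175.9 -95.4  -8.7  79.9]
short [0.6842 0.1371] row x,y 0.679 0.1609 [173.  -94.7  -1.9  82. ]
```

>>> {"api": "arm_command", "payload": {"deltas": [[0,0,0,0.8,0,0,0.1],[0,0,0,1.6,-0.05,0,0.1],[0,0,0,2.4,-0.05,0,0.1],[0,0,0,3.2,-0.1,0,0.1],[0,0,0,4,-0.1,0,0.1],[0,0,0,4.8,-0.15,0,0.1],[0,0,0,5.6,-0.15,0,0.1],[0,0,0,6.2,-0.15,0,0.1]]}}

```text
time_s: 10.45
tcp_pos: [0.6056, 0.0297, 0.0475]
ee_rot: [[0.999, -0.036, 0.0], [-0.036, -0.999, 0.0], [0.0, -0.0, -1.0]]
wrist_force: [-4.0, 0.5, 0.3]
gripper_width: 0.449
gripper_force: 1.9
```

>>> {"api": "arm_command", "payload": {"deltas": [[0,0,0,0.2,0,0,0.1],[0,0,0,0.4,0,0,0.1],[0,0,0,0.6,0,0,0.1],[0,0,0,0.8,0,0,0.1],[0,0,0,1,0,0,0.1],[0,0,0,1.2,0,0,0.1],[0,0,0,1.4,0,0,0.1],[0,0,0,1.5,0,0,0.1]]}}

```text
time_s: 11.12
tcp_pos: [0.6198, 0.0291, 0.0477]
ee_rot: [[0.999, -0.036, 0.0], [-0.036, -0.999, 0.0], [0.0, -0.0, -1.0]]
wrist_force: [-4.0, 0.2, 0.9]
gripper_width: 0.45
gripper_force: 2.0
```

Run:
```python
from h import *
delta((.622,.0269,.047,-2)); print(sense()['moment'])
```

```text
now [0.6198 0.0291 0.0477] head -2.05 F [-4.   0.2  0.9] t 11.1167
[-0.0, -0.0, -0.001] [0.23, 0.21, 0.07]
[-0.08810716  1.29360941  0.02871234]
```

>>> {"api": "arm_command", "payload": {"deltas": [[0,0,0,0.1,0,0,0.1],[0,0,0,0.2,0,0,0.1],[0,0,0,0.3,0,0,0.1],[0,0,0,0.3,0,0,0.1]]}}

```text
time_s: 11.45
tcp_pos: [0.6207, 0.0288, 0.0473]
ee_rot: [[0.999, -0.036, -0.004], [-0.036, -0.999, -0.001], [-0.004, 0.001, -1.0]]
wrist_force: [-8.1, 1.2, 1.9]
gripper_width: 0.452
gripper_force: 3.6
```

>>> {"api": "arm_command", "payload": {"deltas": [[0,0,0,0.1,0,0,0.1],[0,0,0,0.2,0,0,0.1],[0,0,0,0.2,0,0,0.1]]}}

```text
time_s: 11.7
tcp_pos: [0.6208, 0.0287, 0.0473]
ee_rot: [[0.999, -0.036, -0.008], [-0.036, -0.999, -0.001], [-0.008, 0.001, -1.0]]
wrist_force: [-10.8, 2.3, 6.0]
gripper_width: 0.45
gripper_force: 5.7
```

>>> {"api": "arm_command", "payload": {"deltas": [[0,0,0,0.1,0,0,0.1],[0,0,0,0.2,0,0,0.1],[0,0,0,0.3,0,0,0.1],[0,0,0,0.4,0,0,0.1],[0,0,0,0.4,0,0,0.1]]}}

```text
time_s: 12.12
tcp_pos: [0.6207, 0.0286, 0.0473]
ee_rot: [[0.999, -0.036, -0.016], [-0.036, -0.999, -0.002], [-0.016, 0.002, -1.0]]
wrist_force: [-19.8, 4.3, 11.6]
gripper_width: 0.445
gripper_force: 10.1
```

>>> {"api": "arm_command", "payload": {"deltas": [[0,0,0,0.2,0,0,0.1],[0,0,0,0.4,0,0,0.1],[0,0,0,0.4,0,0,0.1],[0,0,0,0.4,0,0,0.1]]}}

```text
time_s: 12.45
tcp_pos: [0.6207, 0.0285, 0.0472]
ee_rot: [[0.999, -0.036, -0.025], [-0.037, -0.999, -0.002], [-0.025, 0.003, -1.0]]
wrist_force: [-29.0, 7.6, 18.3]
gripper_width: 0.453
gripper_force: 14.4
```

The canister is firmly seated: 29 N and no further movement. I'll back off and rise.

>>> {"api": "arm_command", "payload": {"deltas": [[0,0,0,-0.5,0,0,0.1],[0,0,0,-1,0,0,0.1],[0,0,0,-2,0,0,0.1],[0,0,0,-3.5,0,0,0.1],[0,0,0,-5,0,0,0.1],[0,0,0,-7,0,0,0.1],[0,0,0,-9,0,0,0.1],[0,0,0,-10,0,-1,0.1]]}}

```text
time_s: 13.12
tcp_pos: [0.5315, 0.0323, 0.0569]
ee_rot: [[0.999, -0.036, 0.0], [-0.036, -0.999, 0.0], [0.0, -0.0, -1.0]]
wrist_force: [-0.1, 0.6, 0.8]
gripper_width: 0.449
gripper_force: 0.0
```

>>> {"api": "arm_command", "payload": {"deltas": [[0,0,0,-1,0,-3,0.1],[0,0,0,-3,0,-6,0.1],[0,0,0,-5,0,-9,0.1],[0,0,0,-8,0,-12,0.1],[0,0,0,-11,0,-15,0.1],[0,0,0,-13,0,-17,0.1],[0,0,0,-14,0,-18,0.1],[0,0,0,-14,0,-18,0.1]]}}

```text
time_s: 13.78
tcp_pos: [0.3945, 0.0384, 0.2421]
ee_rot: [[0.999, -0.034, 0.012], [-0.034, -0.999, 0.005], [0.012, -0.006, -1.0]]
wrist_force: [0.0, -0.6, -0.5]
gripper_width: 0.451
gripper_force: 0.0
```

Run:
```python
from h import *
delta()
c=capture('top'); a=c['pixels']; np.save('top5.npy',c,allow_pickle=True); b=capture('scene'); np.save('scene5.npy',b,allow_pickle=True)
cv2.imwrite('pics/both5.png',np.hstack([cv2.resize(cv2.convertScaleAbs(x,alpha=1.3,beta=10),None,fx=f,fy=f,interpolation=cv2.INTER_CUBIC) for x,f in ((a[135:255,220:400],2.2*1.0),(b['pixels'][215:335,215:365],2.2))]))
```

```text
now [0.3945 0.0384 0.2421] head -1.95 F [ 0.  -0.6 -0.5] t 13.7833
```

View pics/both5.png

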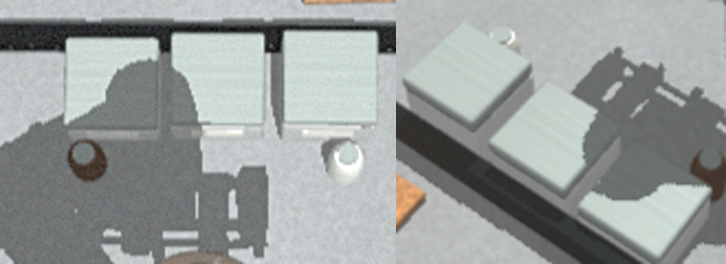

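The canister stands in line against the upstand with the row and pots in place. In the top half the lids span about 66–158, 171–264 and 283–377. I'll check the centring numerically.

Run:
```python
from h import *
c=np.load('top5.npy',allow_pickle=True).item(); c0=np.load('top0.npy',allow_pickle=True).item()
a=np.radians(-2); x=np.array([np.cos(a),np.sin(a)]); y=np.array([-x[1],x[0]])
for n,p,z in (("short",[(66,38),(158,38),(158,126),(66,126)],.058),("out",[(171,34),(264,34),(264,124),(171,124)],.072),("tall",[(283,31),(377,31),(377,124),(283,124)],.085)):
    w=toworld(c,np.array(p)/2.2+[220,135],z)[:,:2]; m=w.mean(0); print(n,m.round(4),(m@x).round(4),(m@y).round(4))
g=lambda q:cv2.GaussianBlur(cv2.cvtColor(q['pixels'],cv2.COLOR_BGR2GRAY),(3,3),0)[138:195]
A,B=g(c0),g(c)
for n,(u,v) in (("short",(246,296)),("tall",(344,395))):
    e=lambda I:np.abs(cv2.Sobel(I[:,u:v].astype(np.float32),cv2.CV_32F,1,0))+np.abs(cv2.Sobel(I[:,u:v].astype(np.float32),cv2.CV_32F,0,1)); print(n,cv2.phaseCorrelate(e(A),e(B)))
```

```text
short [0.6785 0.1289] 0.6736 0.1525
out [0.675  0.0272] 0.6737 0.0508
tall [ 0.6702 -0.0786] 0.6725 -0.0552
short ((-0.019223788900305294, -0.3197009629285894), 0.6523629932403564)
tall ((-0.0759912063983279, -0.1415437293217714), 1.0210182822780844)
```

```bash
python3 -c "
from h import *
print(finish_job())"
```

```text
the job is handed in; nothing more can be done
None
```

The canister is in the gap, flat against the upstand and about 2 mm off centre. The row canisters have not moved measurably, the pots look undisturbed, the hand is clear, and the job is handed in at about 14 s.

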